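Weigh two look-alike spacers and seat the heavier one

ROBOT

A 6-joint arm with a two-finger parallel gripper is mounted at the origin on the work surface. World frame = base frame: x ahead of the robot, y to its left, z up, the work surface at z = 0. Lengths are in mm, angles in rad, forces in N, time in s.
With the tool pointing down it reaches from about 350 to 975 mm from the base axis. Payload 7.1 kg.
Tool frame: the origin (TCP) lies at the very end of the fingers, on their centre line; the grasp point (between the pads) lies ctrl.hold_point_z behind it (ctrl.hold_point_z is the distance from the TCP to the grasp point, in mm); z points along the fingers, y is the line along which they close (so a half turn about z gives the same grasp; the last joint's range is limited). The gripper opens to 88 mm and grips with 3 to 60 N. Pads are 20 mm wide; open, the fingers measure 115 mm over their backs; the gripper's body (75 mm by 178 mm) begins 61 mm behind the grasp point.
Start: joints at [1.225, 0.423, 1.63, -0, 1.089, -0.019], TCP at [200.602, 591.915, 222.675] pointing down, gripper open.
Joint ranges: [-3, 3], [-0.9, 2.11], [0.09, 2.58], [-1.31, 4.45], [0.11, 2.69], [-2.54, 2.54]. Speed limits (rad/s): [2.39, 2.39, 3.01, 3.14, 3.14, 3.14].

INTERFACE

Orientations are given as a rotation vector (axis times angle).
In Python, from workcell import ctrl gives the robot as it stands. The module is installed in compiled form; this text tells all that it offers.
- The arm moves only by the shell command python3 -m creep 'ROWS'. ROWS is JSON, a list of rows, each an object with "translation": the shift along the tool's x, y, z in mm, a list of three; "angular": the turn, a rotation vector about the tool's x, y, z in rad, a list of three; "jaw": the opening, from 0 (shut) to 1 (fully open). A call has exactly 8 rows; each row is the pose to reach, as a shift and turn from the pose commanded when the call began, along the tool's axes at that moment; what a row does not reach only later rows make up. A row lasts 1/8 s, in which the tool goes at most 62.5 mm and 10.7 degrees, less where a joint would pass 70% of its speed; a pose out of reach is approached as far as the arm can. A call with a gripper value outside its range is refused whole. The fingers move at their own pace and stop on an object; the grip force is fixed at half the most. Time passes only in rows, so rows that repeat a pose let the fingers close, or fill a call up. It gives the time, the measured TCP pose, the force, the opening and the grip force at its end, in the units of the state.
- ctrl.get_obs(): the state, without advancing time (a new reading comes with each control period).
- ctrl.get_image(name): name is "side" or "top" or "wrist"; returns the picture (384x512x3 uint8, red, green, blue); there is no depth.
- ctrl.camera_info(name): a dict with "camera_matrix" (3x3 intrinsics, pixels), "distortion" ([k1, k2, p1, p2, k3] as OpenCV has them; the pictures are not rectified), "world_from_camera" (4x4, takes a point from camera to world coordinates). Camera axes: x right, y up, looking along -z (the intrinsics and any distortion apply to the point x, -y, -z); pixel columns grow to the right and rows downward; lengths in mm; the calibration is good to about 2 mm. A picture is of the moment at which its call begins: read the wrist's pose just before it. camera_info takes no time and is no camera call; for the wrist camera it gives the pose at the moment of the call.
- ctrl.close_job(): hands the job in; it is judged then, once.
Trained networks look in the newest picture that a camera, given by its name, has taken for a name from the list of things; names that differ only in an ending like _2 or _b are one class to them, and where a whole thing is asked for, a point or a joint stands for the part that bears it (a point fixed in the world has none). Each returns a list of dicts, best first, with "score" (0 to 1); they miss things now and then, are a little off and sometimes report something else, mostly with a low value. They report only what shows in the picture. A call takes as long as a camera call.
- ctrl.look_for(camera, label): "rect" ([left, top, right, bottom] in pixels, round what is visible of it).
The state is a dict: "t": time; "qpos": joint angles; "qvel": joint speeds; "joint_torque": joint torques, N m; "ee_pos": TCP position; "orientation": TCP orientation; "ft_force": force on the tool from outside, world axes, zero at the start; "moment": the same for the moment, N m; "width": finger opening in mm; "grasp_force": force on a finger pad.
Only numpy, scipy, OpenCV 4.12 (cv2) and the standard library are available. Lean on these libraries where they do the work, as an engineer would, in place of code of your own. Each camera call takes 0.05 s, during which the arm holds its last target. There are 200 camera calls.

TASK

Two zinc-plated spacers look alike but one is clearly heavier: set them gently, upright, on opposite pans of the balance, let go of both and see which pan goes down and stays down. Then take the heavier one and press it upright down into the blue sprung holder until it bottoms firmly on the stop hidden inside, feeling for the stop and never forcing it, and let go. Leave the lighter one standing on its pan and everything else on the table where it is.

Things in the scene. Friction and masses are not known exactly. Their poses are not given: they have to be found in the camera images.
- spacer_1_mid (a point): one of two outwardly identical zinc-grey round spacers standing upright, 32 mm in diameter, 80 mm tall, ends slightly chamfered; this point is at its centre, 40 mm above its underside; z is its long axis. One spacer weighs 0.44 to 0.50 kg, the other 0.24 to 0.29 kg; which is which must be weighed.
- spacer_2_mid (a point): the other spacer, same outside shape and size, its centre 40 mm above its underside; z is its long axis
- spacer_1: the same spacer as spacer_1_mid, origin at the centre of its underside
- spacer_2: the same spacer as spacer_2_mid, origin at the centre of its underside
- balance: equal-arm balance fixed to the table: blue base plate 100 x 200 x 16 mm, brass beam 240 mm long along its y axis, pivoting 60 mm above the table; origin on the table under the pivot. Delicate: no more than 25 N in all (spacers included) may bear on it.
- pan_l: level round aluminium pan, 90 mm in diameter, at the balance's +y end, 120 mm from the pivot; origin at its linkage pivot on the beam end, the pan's top surface is 30 mm straight above the origin. Its top is 90 mm above the table with the beam level; it sinks or rises up to 31 mm, stays level, and yields like a soft damped spring (about 0.17 N per mm, plus 0.06 N per mm/s).
- pan_r: the same pan at the balance's -y end; it rises as the other sinks
- beam (a joint): tilt of the balance beam in rad: 0 level, positive = pan_l up and pan_r down (pan_r is heavier), negative = pan_l down; end stops at +-0.26. The beam is centred by a spring: empty it rests near 0; one spacer alone tips it 0.11 to 0.24, both on opposite pans leave it 0.06 to 0.13 rad down on the heavier side, after about 1 to 2 s.
- socket (a point): centre of the mouth of the upright socket in the blue sample holder, 50 mm above the table; z is up along its axis. It is 38 mm wide along its own x between blue walls; along its y two orange spring jaws (28 mm apart at rest, flared at the top, each yielding up to 6 mm) grip the 32 mm spacer with a drag of roughly 4 to 10 N, so it must be pushed down and cannot be relied on to sink home by itself.
- holder: the whole sample holder, fixed to the table, origin on the table under the socket, axes as the socket's; block 62 mm (x) by 76 mm (y), 50 mm high, on a 110 mm square foot 8 mm thick
- depth_stop: adjustable brass stop in the socket; this origin is at the centre of the MOUTH, not at the stop: its rigid face lies 20 to 33 mm below the mouth, set anew each time and not measured. Find it by feel: there the force rises sharply beyond the drag of the jaws. Seat the spacer on it with a clear push (5 N or more on the stop), never more than 22 N.
- hex_bolt: bystander: zinc hex bolt standing on its head, 72 mm tall, head 32 mm across; origin at its underside; leave it alone
- black_rod: bystander: black steel rod stub standing upright, 22 mm in diameter, 90 mm tall; origin at its underside; leave it alone
- coupling_nut: bystander: long hex nut standing, about 30 mm across, 40 mm tall; origin at its underside; leave it alone
- washer: bystander: thick steel washer lying flat, 44 mm in diameter, 6 mm thick; origin at its underside; leave it alone

How it is judged (in metres and radians):
On the way, in this order (a step that is already met when the one before it is completed fails the run):
1. both spacers stand upright on opposite pans, let go, and the beam has tipped over and come to rest (((contact force between spacer_1 and pan_l above 1 N and contact force between spacer_2 and pan_r above 1 N) or (contact force between spacer_1 and pan_r above 1 N and contact force between spacer_2 and pan_l above 1 N)) and (value of joint beam above 0.05 rad or value of joint beam below -0.05 rad) and velocity of joint beam between -0.02 and 0.02 rad/s and contact force between the fingers and spacer_1 below 0.05 N and contact force between the fingers and spacer_2 below 0.05 N and angle between each of spacer_1, spacer_2's own z axis and vertical below 0.1 rad), for 0.3 s.
2. the heavier spacer, upright in the socket, is pushed firmly onto the hidden stop (5 N or more), and the spacer left on a pan is the light one (it weighs 1 to 3.5 N) (((horizontal distance between spacer_1_mid and socket below 0.004 m and angle between spacer_1's own z axis and vertical below 0.06 rad and contact force between spacer_1 and depth_stop above 5 N and (contact force between spacer_2 and pan_l between 1 and 3.5 N or contact force between spacer_2 and pan_r between 1 and 3.5 N) and angle between spacer_2's own z axis and vertical below 0.1 rad) or (horizontal distance between spacer_2_mid and socket below 0.004 m and angle between spacer_2's own z axis and vertical below 0.06 rad and contact force between spacer_2 and depth_stop above 5 N and (contact force between spacer_1 and pan_l between 1 and 3.5 N or contact force between spacer_1 and pan_r between 1 and 3.5 N) and angle between spacer_1's own z axis and vertical below 0.1 rad))), for 0.1 s.
At the end, for the whole second after the job is handed in: The heavier spacer stands upright (within 0.06 rad) in the socket, within 4 mm of its axis, touching the hidden stop; the lighter one stands upright (0.1 rad) on a pan of the balance; both are let go and at rest (((horizontal distance between spacer_1_mid and socket below 0.004 m and angle between spacer_1's own z axis and vertical below 0.06 rad and contact force between spacer_1 and depth_stop above 0.05 N and (contact force between spacer_2 and pan_l between 1 and 3.5 N or contact force between spacer_2 and pan_r between 1 and 3.5 N) and angle between spacer_2's own z axis and vertical below 0.1 rad) or (horizontal distance between spacer_2_mid and socket below 0.004 m and angle between spacer_2's own z axis and vertical below 0.06 rad and contact force between spacer_2 and depth_stop above 0.05 N and (contact force between spacer_1 and pan_l between 1 and 3.5 N or contact force between spacer_1 and pan_r between 1 and 3.5 N) and angle between spacer_1's own z axis and vertical below 0.1 rad)) and linear speed of each of spacer_1, spacer_2 below 0.01 m/s and contact force between the fingers and spacer_1 below 0.05 N and contact force between the fingers and spacer_2 below 0.05 N).
It fails at once if the balance is loaded with more than 25 N (contact force between anything else and balance above 25 N).
It fails at once if a spacer is forced onto the stop with more than 22 N (contact force between any of spacer_1, spacer_2 and depth_stop above 22 N).
It fails at once if a bystander is moved by more than 25 mm (distance of any of hex_bolt, black_rod, coupling_nut, washer from where it was at the start of the episode above 0.025 m).
It also fails if it takes over 72 s, if anything falls off the work surface, if the arm or the gripper's body presses on something with over 40 N, if the wrist force passes 120 N, or if a joint passes its speed limit or range.

## Working session

There is one attempt and no reset: what is moved stays moved. The work goes in short steps, Python scripts to look and compute and a shell command to move; the robot and the scene stay as the last step left them, time stands still between calls to the robot, and variables do not carry over. Pictures are saved under pics/ and viewed, at most 10 in all, crops included, and the job is handed in when it is done.

```bash
mkdir -p pics; cat > h.py <<'E'
import numpy as np, cv2
from workcell import ctrl
def snap(cam,fn=None):
    im=ctrl.get_image(cam)
    if fn: cv2.imwrite('pics/'+fn,im[:,:,::-1])
    return im
def ray(cam,uv):
    i=ctrl.camera_info(cam); K=np.array(i['camera_matrix']);D=np.array(i['distortion'],float);T=np.array(i['world_from_camera'])
    p=cv2.undistortPoints(np.array([[uv]],float),K,D)[0,0]
    d=T[:3,:3]@np.array([p[0],-p[1],-1]); return T[:3,3],d
def at_z(cam,uv,z):
    o,d=ray(cam,uv); return o+d*(z-o[2])/d[2]
def proj(cam,P):
    i=ctrl.camera_info(cam); K=np.array(i['camera_matrix']);D=np.array(i['distortion'],float);T=np.linalg.inv(np.array(i['world_from_camera']))
    q=T[:3,:3]@np.array(P,float)+T[:3,3]; return cv2.projectPoints(np.array([[q[0],-q[1],-q[2]]]),np.zeros(3),np.zeros(3),K,D)[0][0,0]
E
python3 - <<'E'
from h import *
np.set_printoptions(precision=2,suppress=True)
a=snap('top');b=snap('side')
cv2.imwrite('pics/a.png',cv2.resize(a[:,:,::-1],(800,600)));cv2.imwrite('pics/b.png',cv2.resize(b[:,:,::-1],(800,600)))
print(ctrl.get_obs(),ctrl.hold_point_z)
for c in('top','side'):
    print(c,ctrl.camera_info(c))
    for l in ('spacer_1','balance','pan_l','holder','hex_bolt','black_rod','coupling_nut','washer'):
        print(c,l,[(np.round(r['rect']),round(r['score'],2)) for r in ctrl.look_for(c,l)[:3]])
E
```

```text
{'t': 0.1, 'qpos': array([ 1.23,  0.42,  1.63,  0.  ,  1.09, -0.02]), 'qvel': array([-0., -0., -0.,  0.,  0., -0.]), 'joint_torque': array([  0.  , -54.56, -27.43,   0.06,   0.02,   0.  ]), 'ee_pos': array([200.42, 591.46, 221.96]), 'orientation': array([-0.51, -3.1 ,  0.  ]), 'ft_force': array([ 0.23,  0.26, -0.32]), 'moment': array([0.01, 0.01, 0.06]), 'grasp_force': 0.0, 'width': 87.6082519955309} 18.700000000000003
top {'camera_matrix': array([[417.7 ,   0.  , 256.85],
       [  0.  , 417.7 , 191.77],
       [  0.  ,   0.  ,   1.  ]]), 'distortion': array([-0.02,  0.  ,  0.  ,  0.  ,  0.  ]), 'world_from_camera': array([[   0.01,    0.98,   -0.19,  349.  ],
       [  -1.  ,    0.01,    0.01,  -24.37],
       [   0.01,    0.19,    0.98, 1137.54],
       [   0.  ,    0.  ,    0.  ,    1.  ]])}
top spacer_1 [(array([351., 224., 371., 237.]), 0.62), (array([355., 176., 373., 194.]), 0.57), (array([220., 236., 236., 248.]), 0.41)]
top balance [(array([174., 150., 303., 198.]), 0.76), (array([115., 178., 165., 222.]), 0.25), (array([266., 149., 304., 182.]), 0.23)]
top pan_l [(array([2
[... 822 characters left out ...]
132., 313., 159.]), 0.87), (array([332., 148., 347., 175.]), 0.85)]
side balance [(array([160., 146., 265., 233.]), 0.68), (array([329., 149., 348., 176.]), 0.35)]
side pan_l [(array([157., 187., 199., 214.]), 0.89), (array([229., 145., 263., 167.]), 0.8), (array([302., 133., 314., 159.]), 0.32)]
side holder [(array([103., 248., 169., 317.]), 0.92), (array([159., 147., 266., 237.]), 0.33)]
side hex_bolt [(array([332., 149., 350., 177.]), 0.6), (array([300., 183., 313., 211.]), 0.47)]
side black_rod [(array([101., 211., 119., 251.]), 0.77)]
side coupling_nut [(array([234., 255., 250., 280.]), 0.72), (array([228., 148., 264., 170.]), 0.21)]
side washer [(array([252., 235., 271., 257.]), 0.46)]
```

View pics/a.png

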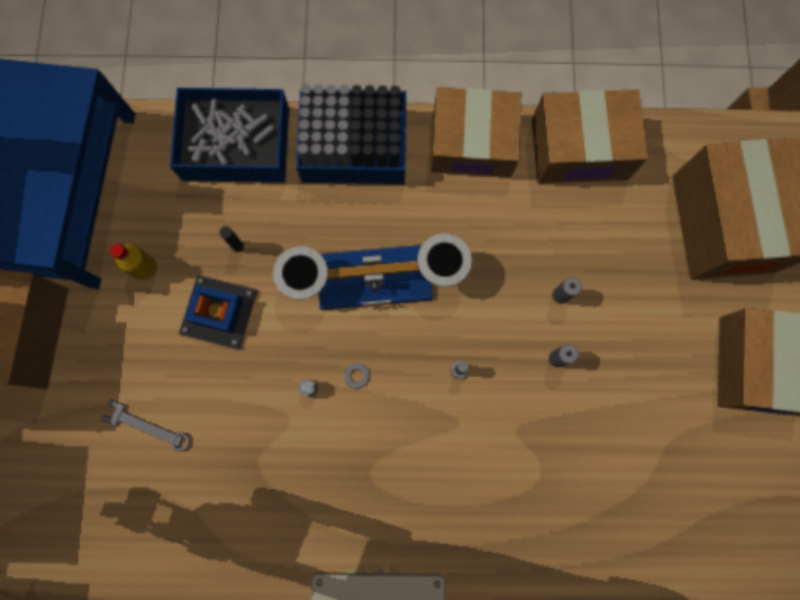

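View pics/b.png

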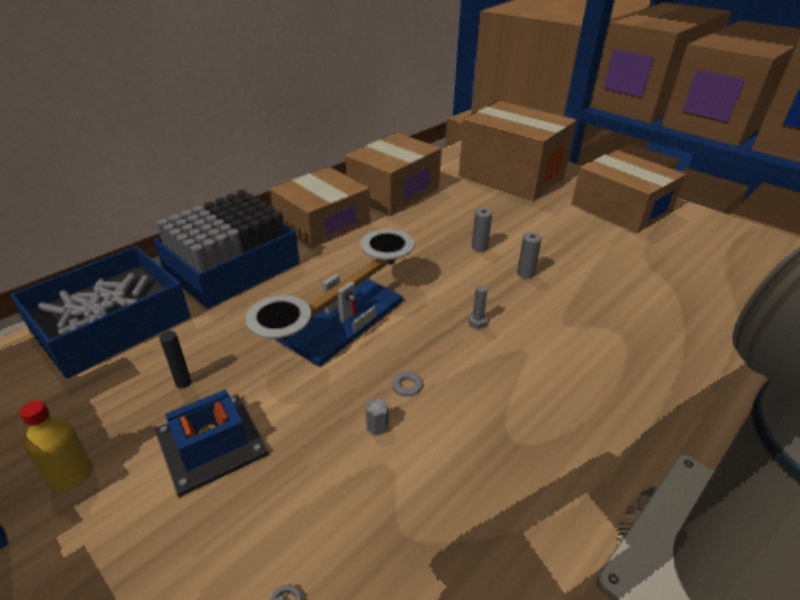

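The top view shows the spacers' top faces at about (571,286) and (570,354). The pans are at (300,272) and (445,259), the socket at (211,308), and the bolt, washer, nut and rod stand left of and below the spacers. In the side view, the spacer tops are at (483,212) and (531,237). All positions are in 800x600 pixels.

```bash
python3 - <<'E'
from h import *
from scipy.spatial.transform import Rotation as R
np.set_printoptions(precision=1,suppress=True)
s=.64
for n,t,sd,z in [('A',(571,286),(483,213),80),('B',(570,354),(531,238),80),('panL',(300,272),(279,316),90),('panR',(445,259),(387,244),90),('sock',(211,308),(206,424),50),('bolt',(460,369),(481,289),72),('rod',(227,232),(170,336),90),('nut',(308,386),(377,405),40),('washer',(356,376),(407,383),6)]:
    print(n,at_z('top',np.array(t)*s,z),at_z('side',np.array(sd)*s,z))
# holder corners (block top), foot corners
print('foot',[at_z('top',np.array(p)*s,8)[:2] for p in [(201,276),(258,291),(240,349),(180,332)]])
print('base',[at_z('top',np.array(p)*s,16)[:2] for p in [(320,256),(430,246),(433,298),(321,309)]])
print(R.from_rotvec(ctrl.get_obs()['orientation']).as_matrix())
i=ctrl.camera_info('wrist');print(i['camera_matrix'],i['world_from_camera'])
E
```

```text
A [ 579.5 -312.8   80. ] [ 578.1 -310.1   80. ]
B [ 466.1 -307.1   80. ] [ 466.  -299.1   80. ]
panL [594.1 136.6  90. ] [591.3 137.8  90. ]
panR [ 619.8 -102.3   90. ] [617.  -98.4  90. ]
sock [538.7 290.6  50. ] [530.2 294.1  50. ]
bolt [ 440.  -128.2   72. ] [ 443.7 -130.5   72. ]
rod [660.7 261.2  90. ] [659.  262.7  90. ]
nut [410.8 122.6  40. ] [411.3 123.7  40. ]
washer [431.   45.1   6. ] [431.5  45.9   6. ]
foot [array([603.4, 324.5]), array([577.8, 221.8]), array([474.6, 247.5]), array([502.7, 354. ])]
base [array([641. , 113.8]), array([662.4, -81.1]), array([568.2, -86.8]), array([545.8, 108.5])]
[[-0.9  0.3 -0. ]
 [ 0.3  0.9  0. ]
 [ 0.   0.  -1. ]]
[[272.3   0.  255.7]
 [  0.  272.3 191.6]
 [  0.    0.    1. ]] [[  0.3  -0.9  -0.2 137.7]
 [  0.9   0.3   0.1 613.2]
 [ -0.   -0.2   1.  385.9]
 [  0.    0.    0.    1. ]]
```

```bash
python3 -m creep '[{"translation":[-40,-46,0],"angular":[0,0,-0.041],"jaw":1},{"translation":[-81,-92,0],"angular":[0,0,-0.082],"jaw":1},{"translation":[-121,-137,0],"angular":[0,0,-0.122],"jaw":1},{"translation":[-162,-183,0],"angular":[0,0,-0.163],"jaw":1},{"translation":[-202,-229,0],"angular":[0,0,-0.204],"jaw":1},{"translation":[-242,-275,0],"angular":[0,0,-0.245],"jaw":1},{"translation":[-283,-321,0],"angular":[0,0,-0.285],"jaw":1},{"translation":[-323,-367,0],"angular":[0,0,-0.326],"jaw":1}]'
```

```text
t: 1.9
ee_pos: [389.4, 138.9, 223.1]
orientation: [-0.001, 3.14, 0.001]
ft_force: [1.1, 0.3, -0.4]
width: 87.6
grasp_force: 0.0
```

```bash
python3 -m creep '[{"translation":[-22,-56,0],"angular":[0,0,0],"jaw":1},{"translation":[-43,-111,0],"angular":[0,0,0],"jaw":1},{"translation":[-64,-167,0],"angular":[0,0,0],"jaw":1},{"translation":[-85,-222,0],"angular":[0,0,0],"jaw":1},{"translation":[-107,-278,0],"angular":[0,0,0],"jaw":1},{"translation":[-128,-333,0],"angular":[0,0,0],"jaw":1},{"translation":[-149,-389,0],"angular":[0,0,0],"jaw":1},{"translation":[-170,-444,0],"angular":[0,0,0],"jaw":1}]'
python3 - <<'E'
from h import *
o=ctrl.get_obs();print(o['ee_pos'])
snap('wrist','w1.png')
for r in ctrl.look_for('wrist','spacer_1'):
  print(np.round(r['rect']),r['score'])
for P in [(579,-311,80),(466,-303,80),(579,-311,0),(466,-303,0)]:print(proj('wrist',P))
E
```

```text
t: 2.9
ee_pos: [558.8, -305.6, 222.8]
orientation: [0.002, 3.141, -0.0]
ft_force: [1.6, 0.7, -0.6]
width: 88.1
grasp_force: 0.0
[ 558.83334177 -305.55892446  222.78170489]
[240.  85. 270. 117.] 0.64
[231. 178. 257. 216.] 0.57
[254.08125007 198.47757701]
[260.89031342  96.35021267]
[254.54258054 183.54738414]
[259.94914762 101.87028244]
```

View pics/w1.png

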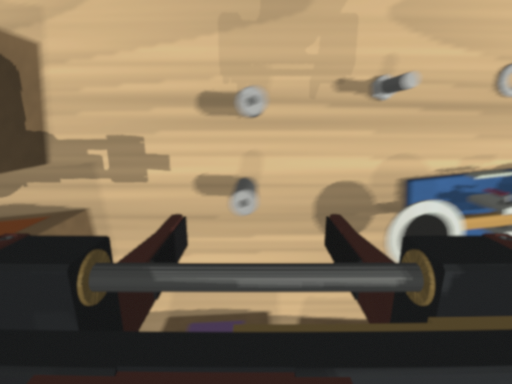

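The wrist view, slightly motion-blurred, shows the spacer tops at about (243,201) for A and (251,101) for B. The arm was still settling, so I'll retake it.

```bash
python3 - <<'E'
from h import *
o=ctrl.get_obs();print(o['ee_pos'])
im=snap('wrist')
g=im[60:230,200:320]
cv2.imwrite('pics/w2.png',cv2.resize(g[:,:,::-1],None,fx=4,fy=3.5,interpolation=cv2.INTER_CUBIC)[:600])
for r in ctrl.look_for('wrist','spacer_1'):
  print(np.round(r['rect']),r['score'])
for P in [(579,-311,80),(466,-303,80)]:print(proj('wrist',P))
cv2.imwrite('w2.ppm',im)
E
```

```text
[ 559.90973933 -308.54024008  222.61755305]
[236. 175. 265. 212.] 0.86
[245.  85. 274. 116.] 0.61
[249.86670534 200.55113347]
[256.47652391  98.64741313]
```

View pics/w2.png

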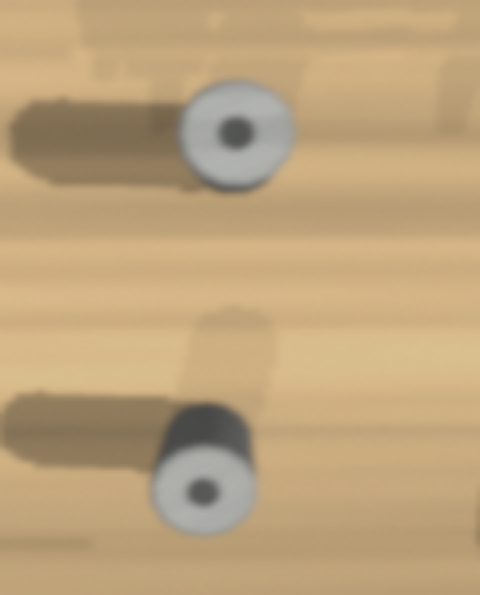

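Tops are at (250.9,200) for A and (259,97.7) for B. That puts A at about (579.5,-310.5) and B at about (467,-302).

```bash
python3 -m creep '[{"translation":[-10,-1,30],"angular":[0,0,0],"jaw":1},{"translation":[-20,-2,70],"angular":[0,0,0],"jaw":1},{"translation":[-20,-2,105],"angular":[0,0,0],"jaw":1},{"translation":[-20,-2,120],"angular":[0,0,0],"jaw":1},{"translation":[-20,-2,120],"angular":[0,0,0],"jaw":1},{"translation":[-20,-2,120],"angular":[0,0,0],"jaw":1},{"translation":[-20,-2,120],"angular":[0,0,0],"jaw":1},{"translation":[-20,-2,120],"angular":[0,0,0],"jaw":1}]'
```

```text
t: 4.1
ee_pos: [578.8, -305.8, 103.7]
orientation: [0.001, 3.14, -0.001]
ft_force: [-0.3, 0.3, 0.3]
width: 87.7
grasp_force: 0.0
```

```bash
python3 -m creep '[{"translation":[-1,-4.5,10],"angular":[0,0,0],"jaw":1},{"translation":[-1,-4.5,35],"angular":[0,0,0],"jaw":1},{"translation":[-1,-4.5,55],"angular":[0,0,0],"jaw":1},{"translation":[-1,-4.5,62],"angular":[0,0,0],"jaw":1},{"translation":[-1,-4.5,62],"angular":[0,0,0],"jaw":0.2},{"translation":[-1,-4.5,62],"angular":[0,0,0],"jaw":0.2},{"translation":[-1,-4.5,62],"angular":[0,0,0],"jaw":0.2},{"translation":[-1,-4.5,62],"angular":[0,0,0],"jaw":0.2}]'
```

```text
t: 5.1
ee_pos: [579.7, -310.2, 41.3]
orientation: [0.001, 3.141, -0.001]
ft_force: [-0.4, 0.6, -0.1]
width: 51.4
grasp_force: 0.0
```

```bash
python3 -m creep '[{"translation":[0,0,0],"angular":[0,0,0],"jaw":0.1},{"translation":[0,0,0],"angular":[0,0,0],"jaw":0.1},{"translation":[0,0,0],"angular":[0,0,0],"jaw":0.1},{"translation":[0,0,0],"angular":[0,0,0],"jaw":0.1},{"translation":[0,0,-8],"angular":[0,0,0],"jaw":0.1},{"translation":[0,0,-35],"angular":[0,0,0],"jaw":0.1},{"translation":[0,0,-80],"angular":[0,0,0],"jaw":0.1},{"translation":[0,0,-120],"angular":[0,0,0],"jaw":0.1}]'
```

```text
t: 6.1
ee_pos: [578.2, -308.7, 160.8]
orientation: [-0.001, -3.139, -0.004]
ft_force: [-0.2, 0.6, -4.6]
width: 31.2
grasp_force: 29.9
```

```bash
python3 -m creep '[{"translation":[-3,15,-5],"angular":[0,0,0],"jaw":0.1},{"translation":[-11,60,-5],"angular":[0,0,0],"jaw":0.1},{"translation":[-20,110,-5],"angular":[0,0,0],"jaw":0.1},{"translation":[-30,160,-5],"angular":[0,0,0],"jaw":0.1},{"translation":[-36,195,-5],"angular":[0,0,0],"jaw":0.1},{"translation":[-39,210,-5],"angular":[0,0,0],"jaw":0.1},{"translation":[-39,210,-5],"angular":[0,0,0],"jaw":0.1},{"translation":[-39,210,-5],"angular":[0,0,0],"jaw":0.1}]'
python3 - <<'E'
from h import *
o=ctrl.get_obs();print(o['ee_pos'],o['ft_force'])
im=snap('wrist','w3.png')
print([(np.round(r['rect']),r['score']) for r in ctrl.look_for('wrist','pan_l')])
E
```

```text
t: 7.1
ee_pos: [617.9, -100.8, 165.0]
orientation: [-0.002, -3.14, 0.0]
ft_force: [0.6, -0.1, -4.9]
width: 31.5
grasp_force: 29.9
[ 617.93622714 -100.79085185  164.99044341] [ 0.62446669 -0.05175325 -4.86226095]
[(array([206., 151., 300., 225.]), 0.8), (array([470., 125., 510., 220.]), 0.79), (array([ 3.,  0., 84., 62.]), 0.58), (array([210.,   2., 238.,  36.]), 0.24)]
```

View pics/w3.png

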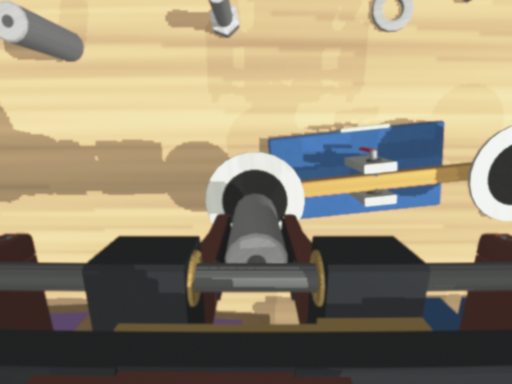

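The pan under the held spacer spans columns 207-303, centred at about 255. The spacer's axis is at about 256, so it is well centred and I can lower it.

```bash
python3 -m creep '[{"translation":[0,0,8],"angular":[0,0,0],"jaw":0.1},{"translation":[0,0,18],"angular":[0,0,0],"jaw":0.1},{"translation":[0,0,26],"angular":[0,0,0],"jaw":0.1},{"translation":[0,0,32],"angular":[0,0,0],"jaw":0.1},{"translation":[0,0,37],"angular":[0,0,0],"jaw":0.1},{"translation":[0,0,42],"angular":[0,0,0],"jaw":0.1},{"translation":[0,0,47],"angular":[0,0,0],"jaw":0.1},{"translation":[0,0,52],"angular":[0,0,0],"jaw":0.1}]'
```

```text
t: 8.2
ee_pos: [618.7, -99.6, 113.8]
orientation: [0.001, 3.141, 0.001]
ft_force: [-2.3, 3.5, 1.1]
width: 31.6
grasp_force: 29.9
```

```bash
python3 -m creep '[{"translation":[0,0,3],"angular":[0,0,0],"jaw":0.1},{"translation":[0,0,5],"angular":[0,0,0],"jaw":0.1},{"translation":[0,0,5],"angular":[0,0,0],"jaw":0.1},{"translation":[0,0,5],"angular":[0,0,0],"jaw":0.8},{"translation":[0,0,5],"angular":[0,0,0],"jaw":0.8},{"translation":[0,0,5],"angular":[0,0,0],"jaw":0.8},{"translation":[0,0,5],"angular":[0,0,0],"jaw":0.8},{"translation":[0,0,5],"angular":[0,0,0],"jaw":0.8}]'
python3 - <<'E'
from h import *
snap('wrist');print([(np.round(r['rect']),r['score']) for r in ctrl.look_for('wrist','spacer_1')])
E
```

```text
t: 9.2
ee_pos: [618.6, -100.1, 108.7]
orientation: [0.001, 3.141, -0.0]
ft_force: [-0.7, -0.5, -0.4]
width: 70.3
grasp_force: 0.0
[(array([225., 192., 286., 263.]), 0.93), (array([ 3.,  2., 46., 48.]), 0.84)]
```

```bash
python3 -m creep '[{"translation":[0,0,-20],"angular":[0,0,0],"jaw":0.9},{"translation":[0,0,-65],"angular":[0,0,0],"jaw":0.9},{"translation":[8,-10,-90],"angular":[0,0,0],"jaw":0.9},{"translation":[40,-54,-90],"angular":[0,0,0],"jaw":0.9},{"translation":[77,-102,-85],"angular":[0,0,0],"jaw":0.9},{"translation":[113,-150,-60],"angular":[0,0,0],"jaw":0.9},{"translation":[143,-190,-35],"angular":[0,0,0],"jaw":0.9},{"translation":[152,-202,-5],"angular":[0,0,0],"jaw":0.9}]'
```

```text
t: 10.3
ee_pos: [465.4, -304.6, 114.9]
orientation: [0.006, 3.139, -0.003]
ft_force: [-0.3, 0.4, -0.7]
width: 78.9
grasp_force: 0.0
```

```bash
python3 -m creep '[{"translation":[0,0,0],"angular":[0,0,0],"jaw":0.9},{"translation":[0,0,20],"angular":[0,0,0],"jaw":0.9},{"translation":[0,0,50],"angular":[0,0,0],"jaw":0.8},{"translation":[0,0,68],"angular":[0,0,0],"jaw":0.7},{"translation":[0,0,72],"angular":[0,0,0],"jaw":0.1},{"translation":[0,0,72],"angular":[0,0,0],"jaw":0.1},{"translation":[0,0,72],"angular":[0,0,0],"jaw":0.1},{"translation":[0,0,72],"angular":[0,0,0],"jaw":0.1}]'
```

```text
t: 11.3
ee_pos: [467.1, -302.6, 42.7]
orientation: [0.001, 3.14, -0.002]
ft_force: [-1.1, -1.7, 3.7]
width: 31.4
grasp_force: 29.7
```

```bash
python3 -m creep '[{"translation":[0,0,0],"angular":[0,0,0],"jaw":0.1},{"translation":[0,0,0],"angular":[0,0,0],"jaw":0.1},{"translation":[0,0,0],"angular":[0,0,0],"jaw":0.1},{"translation":[0,0,-8],"angular":[0,0,0],"jaw":0.1},{"translation":[0,0,-35],"angular":[0,0,0],"jaw":0.1},{"translation":[0,0,-80],"angular":[0,0,0],"jaw":0.1},{"translation":[0,0,-130],"angular":[0,0,0],"jaw":0.1},{"translation":[0,0,-150],"angular":[0,0,0],"jaw":0.1}]'
```

```text
t: 12.3
ee_pos: [466.8, -302.1, 194.5]
orientation: [0.001, 3.139, -0.002]
ft_force: [0.9, -0.5, -3.5]
width: 31.2
grasp_force: 29.7
```

```bash
python3 -m creep '[{"translation":[-6,22,0],"angular":[0,0,0],"jaw":0.1},{"translation":[-22,78,0],"angular":[0,0,0],"jaw":0.1},{"translation":[-40,138,0],"angular":[0,0,0],"jaw":0.1},{"translation":[-57,198,0],"angular":[0,0,0],"jaw":0.1},{"translation":[-74,258,0],"angular":[0,0,0],"jaw":0.1},{"translation":[-91,318,0],"angular":[0,0,0],"jaw":0.1},{"translation":[-108,378,0],"angular":[0,0,0],"jaw":0.1},{"translation":[-121,422,0],"angular":[0,0,0],"jaw":0.1}]'
```

```text
t: 13.3
ee_pos: [587.1, 122.6, 191.4]
orientation: [0.001, -3.14, -0.0]
ft_force: [0.3, -0.9, -2.2]
width: 31.3
grasp_force: 29.9
```

```bash
python3 -m creep '[{"translation":[-5,17,0],"angular":[0,0,0],"jaw":0.1},{"translation":[-5,17,0],"angular":[0,0,0],"jaw":0.1},{"translation":[-5,17,0],"angular":[0,0,0],"jaw":0.1},{"translation":[-5,17,0],"angular":[0,0,0],"jaw":0.1},{"translation":[-5,17,0],"angular":[0,0,0],"jaw":0.1},{"translation":[-5,17,0],"angular":[0,0,0],"jaw":0.1},{"translation":[-5,17,0],"angular":[0,0,0],"jaw":0.1},{"translation":[-5,17,0],"angular":[0,0,0],"jaw":0.1}]'
python3 - <<'E'
from h import *
snap('wrist','w4.png');s=snap('side')
cv2.imwrite('pics/s4.png',cv2.resize(s[100:260,120:330,::-1],(788,600)))
for z in (90,117): print(proj('wrist',(592.5,137,z)))
o=ctrl.get_obs();print(o['ee_pos'],o['ft_force'])
E
```

```text
t: 14.3
ee_pos: [592.7, 136.9, 191.7]
orientation: [-0.001, -3.142, 0.0]
ft_force: [0.2, 0.1, -3.8]
width: 31.3
grasp_force: 29.9
[255.78490134 191.21157019]
[255.78188307 198.44112646]
[592.65290279 137.01584551 191.63587586] [-0.39222405 -0.28217229 -3.65962072]
```

View pics/w4.png

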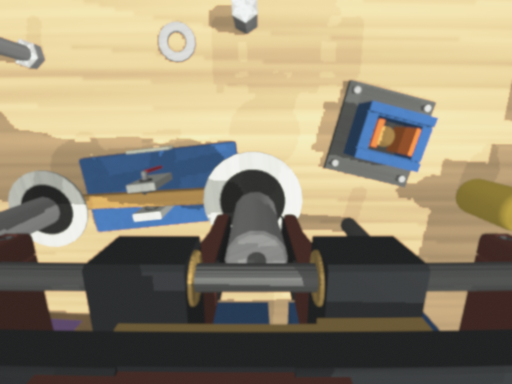

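View pics/s4.png

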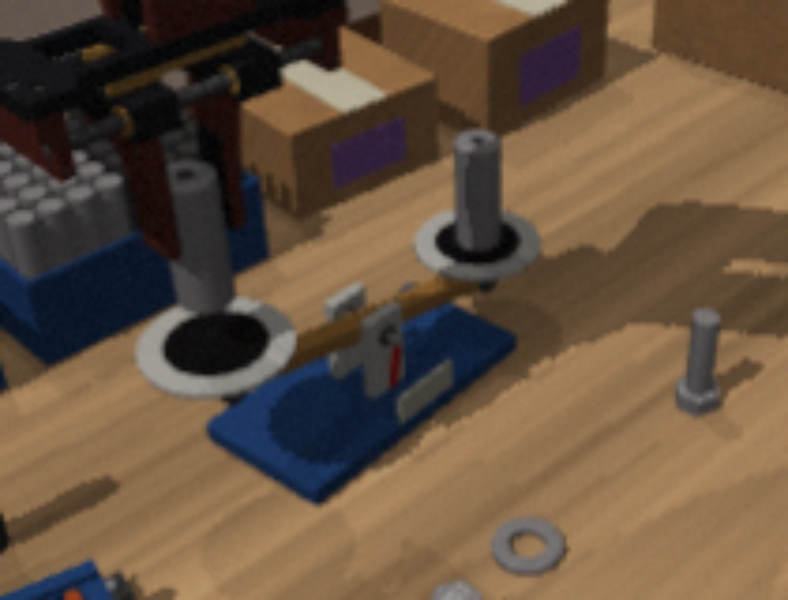

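The wrist view shows the pan centre at about (252,200) under the held spacer. The side view shows A standing upright on its lowered pan and the other pan raised. I'll lower B gently.

```bash
python3 -m creep '[{"translation":[0,-2,8],"angular":[0,0,0],"jaw":0.1},{"translation":[0,-2,17],"angular":[0,0,0],"jaw":0.1},{"translation":[0,-2,23],"angular":[0,0,0],"jaw":0.1},{"translation":[0,-2,28],"angular":[0,0,0],"jaw":0.1},{"translation":[0,-2,32],"angular":[0,0,0],"jaw":0.1},{"translation":[0,-2,36],"angular":[0,0,0],"jaw":0.1},{"translation":[0,-2,40],"angular":[0,0,0],"jaw":0.1},{"translation":[0,-2,44],"angular":[0,0,0],"jaw":0.1}]'
```

```text
t: 15.4
ee_pos: [593.1, 135.4, 147.9]
orientation: [0.001, 3.141, 0.001]
ft_force: [0.1, 2.9, 1.5]
width: 31.4
grasp_force: 29.9
```

```bash
python3 -m creep '[{"translation":[0,0,2],"angular":[0,0,0],"jaw":0.1},{"translation":[0,0,2],"angular":[0,0,0],"jaw":0.1},{"translation":[0,0,2],"angular":[0,0,0],"jaw":0.1},{"translation":[0,0,2],"angular":[0,0,0],"jaw":0.1},{"translation":[0,0,2],"angular":[0,0,0],"jaw":0.1},{"translation":[0,0,2],"angular":[0,0,0],"jaw":0.1},{"translation":[0,0,2],"angular":[0,0,0],"jaw":0.1},{"translation":[0,0,2],"angular":[0,0,0],"jaw":0.1}]'
```

```text
t: 16.4
ee_pos: [592.8, 135.0, 145.7]
orientation: [0.001, 3.141, -0.0]
ft_force: [0.8, 1.0, -0.2]
width: 31.4
grasp_force: 29.9
```

```bash
python3 -m creep '[{"translation":[0,0,0],"angular":[0,0,0],"jaw":0.8},{"translation":[0,0,0],"angular":[0,0,0],"jaw":0.8},{"translation":[0,0,0],"angular":[0,0,0],"jaw":0.8},{"translation":[0,0,0],"angular":[0,0,0],"jaw":0.8},{"translation":[0,0,0],"angular":[0,0,0],"jaw":0.8},{"translation":[0,0,-40],"angular":[0,0,0],"jaw":0.9},{"translation":[0,0,-80],"angular":[0,0,0],"jaw":0.9},{"translation":[0,0,-100],"angular":[0,0,0],"jaw":0.9}]'
```

```text
t: 17.4
ee_pos: [593.6, 135.2, 248.1]
orientation: [0.001, 3.139, 0.001]
ft_force: [0.1, 0.5, -0.4]
width: 78.7
grasp_force: 0.0
```

```bash
python3 -m creep '[{"translation":[0,0,0],"angular":[0,0,0],"jaw":0.9},{"translation":[0,0,0],"angular":[0,0,0],"jaw":0.9},{"translation":[0,0,0],"angular":[0,0,0],"jaw":0.9},{"translation":[0,0,0],"angular":[0,0,0],"jaw":0.9},{"translation":[0,0,0],"angular":[0,0,0],"jaw":0.9},{"translation":[0,0,0],"angular":[0,0,0],"jaw":0.9},{"translation":[0,0,0],"angular":[0,0,0],"jaw":0.9},{"translation":[0,0,0],"angular":[0,0,0],"jaw":0.9}]'
python3 - <<'E'
from h import *
s=snap('side')
cv2.imwrite('pics/s5.png',cv2.resize(s[100:260,120:330,::-1],(788,600)))
w=snap('wrist');cv2.imwrite('pics/w5.png',w[:300,:,::-1])
for n,P in dict(s=(539,289,50),sx=(539+18,289-4,50),sy=(539+4,289+18,50)).items(): print(n,proj('wrist',P))
np.save('Tw.npy',ctrl.camera_info('wrist')['world_from_camera'])
print(ctrl.get_obs()['ee_pos'])
E
```

```text
t: 18.4
ee_pos: [592.7, 135.0, 245.7]
orientation: [0.001, 3.142, 0.0]
ft_force: [-0.8, -0.3, 0.9]
width: 79.1
grasp_force: 0.0
s [374.65559778 133.32249799]
sx [370.23122998 147.32678454]
sy [388.08463532 136.49431294]
[592.68852972 134.98553636 245.7115499 ]
```

View pics/s5.png

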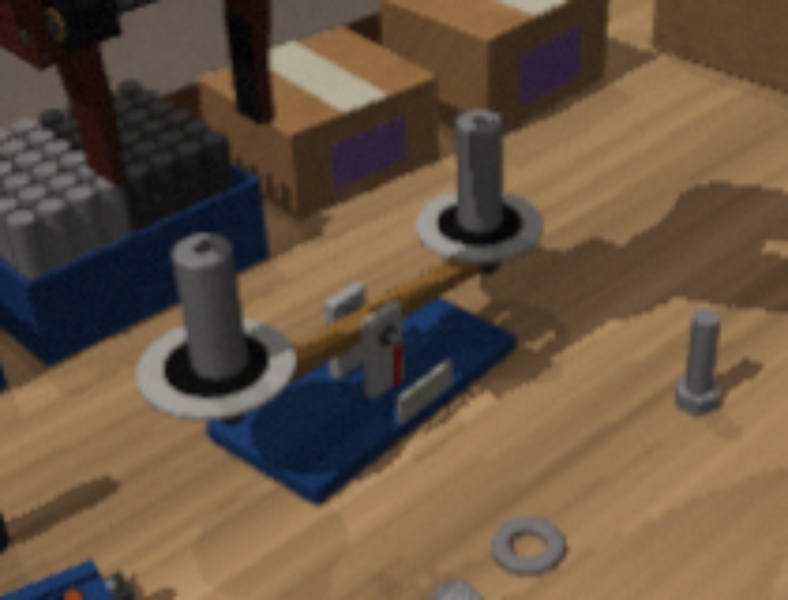

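View pics/w5.png

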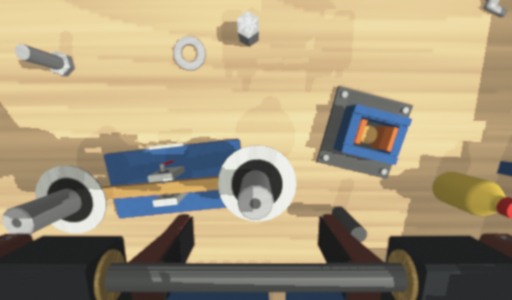

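In the side view, pan R with A sits about 4.6 px below its level position and pan L about 4.3 px above, so **A (on pan_r) is the heavier**. The wrist view shows the holder mouth at about (377,134). I'll centre the wrist camera on the holder to measure it.

```bash
python3 -m creep '[{"translation":[-2,40,0],"angular":[0,0,0],"jaw":0.9},{"translation":[-5,90,0],"angular":[0,0,0],"jaw":0.9},{"translation":[-5,135,0],"angular":[0,0,0],"jaw":0.9},{"translation":[-5,154,0],"angular":[0,0,0],"jaw":0.9},{"translation":[-5,154,0],"angular":[0,0,0],"jaw":0.9},{"translation":[-5,154,0],"angular":[0,0,0],"jaw":0.9},{"translation":[-5,154,0],"angular":[0,0,0],"jaw":0.9},{"translation":[-5,154,0],"angular":[0,0,0],"jaw":0.9}]'
python3 - <<'E'
from h import *
np.set_printoptions(precision=1,suppress=True)
print(ctrl.get_obs()['ee_pos'])
w=snap('wrist');cam='wrist'
h=cv2.cvtColor(w,cv2.COLOR_RGB2HSV)
print(ctrl.camera_info('wrist')['world_from_camera'][:3,3], proj('wrist',(539,289,50)))
cv2.imwrite('pics/w6.png',cv2.resize(w[60:260,160:420,::-1],(780,600),interpolation=cv2.INTER_CUBIC))
for n,lo,hi,z in (('orange',(3,150,60),(15,255,255),50),('blue',(105,120,30),(125,255,255),50)):
    m=cv2.inRange(h,np.array(lo),np.array(hi)); N,L,S,C=cv2.connectedComponentsWithStats(m)
    for k in range(1,N):
        if S[k,4]>40:
            c,_,_=r=cv2.minAreaRect(np.argwhere(L==k)[:,::-1].astype(np.float32))
            print(n,S[k],C[k],r,at_z(cam,c,z))
E
```

```text
t: 19.5
ee_pos: [598.0, 288.0, 245.8]
orientation: [0.003, 3.141, -0.0]
ft_force: [0.3, -0.1, -0.3]
width: 78.8
grasp_force: 0.0
[598.  288.  245.8]
[531.5 288.3 409. ] [256.4 129.1]
orange [238 115  12  24 191] [243.9 127.2] ((244.0, 127.00000762939453), (8.236878395080566, 23.533939361572266), 11.309932708740234) [536.4 273.1  50. ]
orange [266 123  13  24 191] [272.1 133.9] ((271.91851806640625, 134.0196533203125), (8.24484920501709, 23.760154724121094), 12.994616508483887) [545.3 309.1  50. ]
orange [369 193  18  20  51] [374.5 199.4] ((375.80206298828125, 200.23651123046875), (12.269887924194336, 20.077999114990234), 30.465543746948242) [634.6 453.1  50. ]
blue [ 225  101   67   59 1651] [257.5 130. ] ((257.59552001953125, 130.24720764160156), (59.19645309448242, 48.537071228027344), 13.5704345703125) [540.5 290.6  50. ]
blue [   2  140  109   40 1827] [ 47.5 157.4] ((57.563148498535156, 160.28668212890625), (29.560834884643555, 108.89604187011719), 83.2901611328125) [578.2  23.3  50. ]
blue [ 402  159  110   82 6439] [461.8 200.8] ((456.4066162109375, 200.639892578125), (114.27250671386719, 75.09242248535156), 4.68589973449707) [635.6 566.1  50. ]
blue [ 16 192  51  22 569] [ 36.7 204.2] ((40.96973419189453, 201.71754455566406), (19.246986389160156, 48.65012741088867), 83.8844985961914) [635.7 -10.8  50. ]
blue [162 293  17  39 529] [170.5 313.8] ((169.75408935546875, 312.29510498046875), (38.206085205078125, 15.572147369384766), 84.80557250976562) [813.5 155.   50. ]
blue [ 186  293  130   39 2080] [247.8 302.6] ((250.4014129638672, 307.696533203125), (37.96719741821289, 129.08509826660156), 85.67494201660156) [805.1 279.4  50. ]
```

View pics/w6.png

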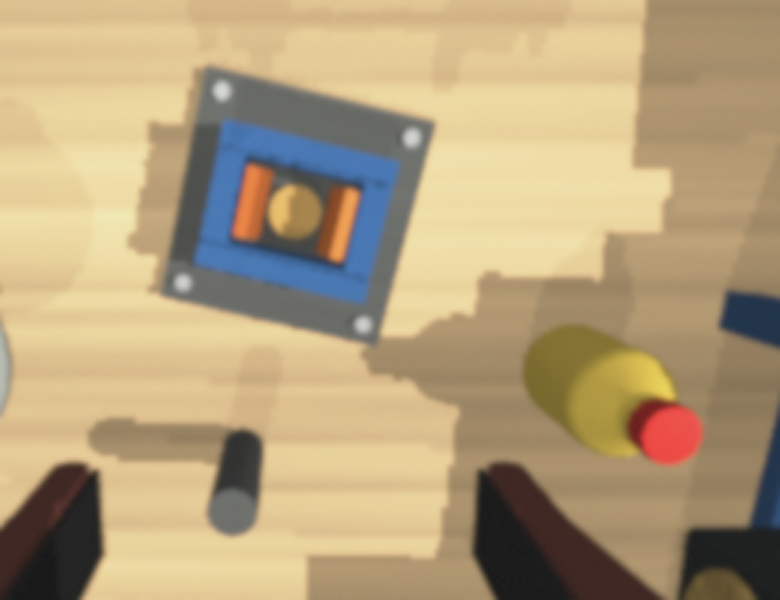

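The mouth centre from the jaws is (540.9,291.1) and from the block (540.5,290.6). I'll use (540.5,290.6). Next I'll fetch A from pan_r.

```bash
python3 -m creep '[{"translation":[-1,-25,0],"angular":[0,0,0],"jaw":0.9},{"translation":[-4,-80,0],"angular":[0,0,0],"jaw":0.9},{"translation":[-8,-140,0],"angular":[0,0,0],"jaw":0.9},{"translation":[-11,-200,0],"angular":[0,0,0],"jaw":0.9},{"translation":[-14,-260,0],"angular":[0,0,0],"jaw":0.9},{"translation":[-17,-320,0],"angular":[0,0,0],"jaw":0.9},{"translation":[-20,-370,10],"angular":[0,0,0],"jaw":0.9},{"translation":[-20.5,-388,35],"angular":[0,0,0],"jaw":0.9}]'
```

```text
t: 20.55
ee_pos: [618.2, -103.5, 211.7]
orientation: [0.007, 3.139, -0.002]
ft_force: [0.2, 0.7, -0.2]
width: 78.7
grasp_force: 0.0
```

```bash
python3 -m creep '[{"translation":[0,0,10],"angular":[0,0,0],"jaw":0.9},{"translation":[0,0,35],"angular":[0,0,0],"jaw":0.9},{"translation":[0,0,65],"angular":[0,0,0],"jaw":0.9},{"translation":[0,0,85],"angular":[0,0,0],"jaw":0.8},{"translation":[0,0,92],"angular":[0,0,0],"jaw":0.7},{"translation":[0,0,92],"angular":[0,0,0],"jaw":0.6},{"translation":[0,0,92],"angular":[0,0,0],"jaw":0.5},{"translation":[0,0,92],"angular":[0,0,0],"jaw":0.45}]'
```

```text
t: 21.55
ee_pos: [618.6, -99.1, 119.6]
orientation: [0.001, 3.14, -0.0]
ft_force: [-0.4, 0.4, 0.1]
width: 40.3
grasp_force: 0.0
```

```bash
python3 -m creep '[{"translation":[0,-0.8,0],"angular":[0,0,0],"jaw":0.1},{"translation":[0,-0.8,0],"angular":[0,0,0],"jaw":0.1},{"translation":[0,-0.8,0],"angular":[0,0,0],"jaw":0.1},{"translation":[0,-0.8,0],"angular":[0,0,0],"jaw":0.1},{"translation":[0,-0.8,-3],"angular":[0,0,0],"jaw":0.1},{"translation":[0,-0.8,-8],"angular":[0,0,0],"jaw":0.1},{"translation":[0,-0.8,-13],"angular":[0,0,0],"jaw":0.1},{"translation":[0,-0.8,-18],"angular":[0,0,0],"jaw":0.1}]'
```

```text
t: 22.55
ee_pos: [617.5, -99.5, 136.7]
orientation: [-0.001, -3.14, -0.001]
ft_force: [-0.0, 0.1, -4.3]
width: 31.2
grasp_force: 29.8
```

```bash
python3 -m creep '[{"translation":[0,0,-5],"angular":[0,0,0],"jaw":0.1},{"translation":[0,0,-12],"angular":[0,0,0],"jaw":0.1},{"translation":[0,0,-20],"angular":[0,0,0],"jaw":0.1},{"translation":[0,0,-35],"angular":[0,0,0],"jaw":0.1},{"translation":[0,0,-60],"angular":[0,0,0],"jaw":0.1},{"translation":[0,0,-85],"angular":[0,0,0],"jaw":0.1},{"translation":[0,0,-95],"angular":[0,0,0],"jaw":0.1},{"translation":[0,0,-95],"angular":[0,0,0],"jaw":0.1}]'
```

```text
t: 23.55
ee_pos: [618.3, -99.9, 232.5]
orientation: [0.001, 3.14, -0.0]
ft_force: [-0.1, -0.5, -5.1]
width: 31.4
grasp_force: 29.8
```

```bash
python3 -m creep '[{"translation":[15,15,0],"angular":[0,0,0],"jaw":0.1},{"translation":[45,55,0],"angular":[0,0,0],"jaw":0.1},{"translation":[70,108,0],"angular":[0,0,0],"jaw":0.1},{"translation":[78,166,0],"angular":[0,0,0],"jaw":0.1},{"translation":[78,226,0],"angular":[0,0,0],"jaw":0.1},{"translation":[78,286,0],"angular":[0,0,0],"jaw":0.1},{"translation":[78,342,0],"angular":[0,0,0],"jaw":0.1},{"translation":[78,378,10],"angular":[0,0,0],"jaw":0.1}]'
```

```text
t: 24.55
ee_pos: [539.9, 280.9, 221.1]
orientation: [-0.001, 3.141, 0.0]
ft_force: [0.0, -0.3, -4.8]
width: 31.7
grasp_force: 29.8
```

```bash
python3 -m creep '[{"translation":[0,10,20],"angular":[0,0,0],"jaw":0.1},{"translation":[0,12.5,50],"angular":[0,0,0],"jaw":0.1},{"translation":[0,12.5,80],"angular":[0,0,0],"jaw":0.1},{"translation":[0,12.5,100],"angular":[0,0,0],"jaw":0.1},{"translation":[0,12.5,110],"angular":[0,0,0],"jaw":0.1},{"translation":[0,12.5,110],"angular":[0,0,0],"jaw":0.1},{"translation":[0,12.5,110],"angular":[0,0,0],"jaw":0.1},{"translation":[0,12.5,110],"angular":[0,0,0],"jaw":0.1}]'
python3 - <<'E'
from h import *
np.set_printoptions(precision=1,suppress=True)
print(ctrl.get_obs()['ee_pos'],ctrl.get_obs()['moment'])
t=snap('top')
print([(np.round(r['rect']),r['score']) for r in ctrl.look_for('top','spacer_1')])
s=snap('side')
print([(np.round(r['rect'],1),r['score']) for r in ctrl.look_for('side','spacer_1')])
print(proj('side',(540.5,290.6,70)),proj('side',(540.5,290.6,90)))
cv2.imwrite('s7.ppm',s)
# spacer's visible edges in the side image, between base and finger tips
g=cv2.cvtColor(s,cv2.COLOR_RGB2GRAY)
u,v=proj('side',(540.5,290.6,85)).round().astype(int);
for dv in (-4,0,4,8): print(v+dv,u,g[v+dv,u-22:u+23])
E
```

```text
t: 25.55
ee_pos: [541.0, 291.0, 112.8]
orientation: [0.001, 3.14, 0.001]
ft_force: [0.9, 1.1, -5.2]
width: 31.5
grasp_force: 29.9
[541.  291.  112.8] [-0.  0. -0.]
[(array([184., 164., 200., 180.]), 0.58)]
[(array([168.3, 173. , 190.4, 208.1]), 0.88), (array([162. , 143.1, 263.3, 222.1]), 0.74), (array([109.7, 220.4, 135. , 264.9]), 0.72), (array([109.9, 220. , 117.9, 228.2]), 0.67)]
[128.5 260.3] [126.2 253. ]
251 127 [124 122 118 108  96  67  35  21  19  20  20  16  26  46  45  43  47  46
  46  45  48  47  44  46  44  42  43  41  39  36  97 108 103  83  67  42
  29  37  33  30  59 115 129 129 123]
255 127 [110 113 112 113 113 116 115 112 110  95 109  93  74  75  72  49  48  47
  46  47  45  50  45  43  47  43  40  40  40  38  38  44  48  32  23  22
  26  27  33  32  32  30  47  98 122]
259 127 [113 110 111 109 114 116 119 120 116 113 107 101  93  70  78  74  73  66
  65  63  61  61  56  49  48  43  42  46  40  38  37  25  40  46  54  51
  44  31  28  33  31  33  30  32  34]
263 127 [120 118 113 102  72  54  52  50  51  53  53  50  50  37  43  73  73  73
  67  67  60  61  61  57  55  47  43  31  25  24  20  31  34  37  37  50
  52  57  41  28  29  33  29  33  37]
```

```bash
python3 -m creep '[{"translation":[0.3,-0.3,8],"angular":[0,0,0],"jaw":0.1},{"translation":[0.3,-0.3,14],"angular":[0,0,0],"jaw":0.1},{"translation":[0.3,-0.3,18],"angular":[0,0,0],"jaw":0.1},{"translation":[0.3,-0.3,20],"angular":[0,0,0],"jaw":0.1},{"translation":[0.3,-0.3,22],"angular":[0,0,0],"jaw":0.1},{"translation":[0.3,-0.3,24],"angular":[0,0,0],"jaw":0.1},{"translation":[0.3,-0.3,25],"angular":[0,0,0],"jaw":0.1},{"translation":[0.3,-0.3,25],"angular":[0,0,0],"jaw":0.1}]'
```

```text
t: 26.75
ee_pos: [540.0, 290.4, 86.7]
orientation: [0.001, 3.142, 0.0]
ft_force: [-0.2, -0.6, -4.1]
width: 31.5
grasp_force: 29.9
```

```bash
python3 -m creep '[{"translation":[0,0,1],"angular":[0,0,0],"jaw":0.1},{"translation":[0,0,2],"angular":[0,0,0],"jaw":0.1},{"translation":[0,0,3],"angular":[0,0,0],"jaw":0.1},{"translation":[0,0,4],"angular":[0,0,0],"jaw":0.1},{"translation":[0,0,5],"angular":[0,0,0],"jaw":0.1},{"translation":[0,0,6],"angular":[0,0,0],"jaw":0.1},{"translation":[0,0,6],"angular":[0,0,0],"jaw":0.1},{"translation":[0,0,6],"angular":[0,0,0],"jaw":0.1}]'
```

```text
t: 27.75
ee_pos: [540.6, 290.9, 81.1]
orientation: [0.001, 3.14, 0.001]
ft_force: [1.4, 4.0, 0.6]
width: 31.4
grasp_force: 29.9
```

```bash
python3 -m creep '[{"translation":[0,0.5,1],"angular":[0,0,0],"jaw":0.1},{"translation":[0,0.7,2],"angular":[0,0,0],"jaw":0.1},{"translation":[0,0.7,3],"angular":[0,0,0],"jaw":0.1},{"translation":[0,0.7,4],"angular":[0,0,0],"jaw":0.1},{"translation":[0,0.7,4],"angular":[0,0,0],"jaw":0.1},{"translation":[0,0.7,4],"angular":[0,0,0],"jaw":0.1},{"translation":[0,0.7,4],"angular":[0,0,0],"jaw":0.1},{"translation":[0,0.7,4],"angular":[0,0,0],"jaw":0.1}]'
```

```text
t: 28.75
ee_pos: [540.4, 290.8, 77.4]
orientation: [0.001, 3.141, -0.0]
ft_force: [1.0, 1.8, 7.8]
width: 31.2
grasp_force: 29.9
```

```bash
python3 -m creep '[{"translation":[0,0,0.5],"angular":[0,0,0],"jaw":0.1},{"translation":[0,0,1],"angular":[0,0,0],"jaw":0.1},{"translation":[0,0,1.5],"angular":[0,0,0],"jaw":0.1},{"translation":[0,0,2],"angular":[0,0,0],"jaw":0.1},{"translation":[0,0,2],"angular":[0,0,0],"jaw":0.1},{"translation":[0,0,2],"angular":[0,0,0],"jaw":0.1},{"translation":[0,0,2],"angular":[0,0,0],"jaw":0.1},{"translation":[0,0,2],"angular":[0,0,0],"jaw":0.1}]'
```

```text
t: 29.75
ee_pos: [540.2, 291.0, 74.6]
orientation: [0.001, 3.141, -0.0]
ft_force: [3.3, 1.3, 3.5]
width: 31.7
grasp_force: 29.9
```

```bash
python3 -m creep '[{"translation":[0,0,0.5],"angular":[0,0,0],"jaw":0.1},{"translation":[0,0,1],"angular":[0,0,0],"jaw":0.1},{"translation":[0,0,1.5],"angular":[0,0,0],"jaw":0.1},{"translation":[0,0,1.5],"angular":[0,0,0],"jaw":0.1},{"translation":[0,0,1.5],"angular":[0,0,0],"jaw":0.1},{"translation":[0,0,1.5],"angular":[0,0,0],"jaw":0.1},{"translation":[0,0,1.5],"angular":[0,0,0],"jaw":0.1},{"translation":[0,0,1.5],"angular":[0,0,0],"jaw":0.1}]'
```

```text
t: 30.75
ee_pos: [539.9, 291.1, 73.1]
orientation: [-0.001, -3.141, 0.0]
ft_force: [2.1, 0.8, 2.9]
width: 31.6
grasp_force: 29.9
```

```bash
python3 -m creep '[{"translation":[0,0,0.5],"angular":[0,0,0],"jaw":0.1},{"translation":[0,0,1],"angular":[0,0,0],"jaw":0.1},{"translation":[0,0,1.5],"angular":[0,0,0],"jaw":0.1},{"translation":[0,0,1.5],"angular":[0,0,0],"jaw":0.1},{"translation":[0,0,1.5],"angular":[0,0,0],"jaw":0.1},{"translation":[0,0,1.5],"angular":[0,0,0],"jaw":0.1},{"translation":[0,0,1.5],"angular":[0,0,0],"jaw":0.1},{"translation":[0,0,1.5],"angular":[0,0,0],"jaw":0.1}]'
```

```text
t: 31.75
ee_pos: [539.9, 291.1, 71.6]
orientation: [-0.001, -3.141, 0.0]
ft_force: [1.3, 0.7, 4.3]
width: 31.6
grasp_force: 29.9
```

```bash
python3 -m creep '[{"translation":[0,0,0.5],"angular":[0,0,0],"jaw":0.1},{"translation":[0,0,1],"angular":[0,0,0],"jaw":0.1},{"translation":[0,0,1.5],"angular":[0,0,0],"jaw":0.1},{"translation":[0,0,1.5],"angular":[0,0,0],"jaw":0.1},{"translation":[0,0,1.5],"angular":[0,0,0],"jaw":0.1},{"translation":[0,0,1.5],"angular":[0,0,0],"jaw":0.1},{"translation":[0,0,1.5],"angular":[0,0,0],"jaw":0.1},{"translation":[0,0,1.5],"angular":[0,0,0],"jaw":0.1}]'
```

```text
t: 32.75
ee_pos: [540.0, 291.1, 70.1]
orientation: [-0.001, -3.141, 0.0]
ft_force: [0.0, 1.3, 3.4]
width: 31.8
grasp_force: 29.9
```

```bash
python3 -m creep '[{"translation":[0,0,0.5],"angular":[0,0,0],"jaw":0.1},{"translation":[0,0,1],"angular":[0,0,0],"jaw":0.1},{"translation":[0,0,1.5],"angular":[0,0,0],"jaw":0.1},{"translation":[0,0,1.5],"angular":[0,0,0],"jaw":0.1},{"translation":[0,0,1.5],"angular":[0,0,0],"jaw":0.1},{"translation":[0,0,1.5],"angular":[0,0,0],"jaw":0.1},{"translation":[0,0,1.5],"angular":[0,0,0],"jaw":0.1},{"translation":[0,0,1.5],"angular":[0,0,0],"jaw":0.1}]'
```

```text
t: 33.75
ee_pos: [540.0, 291.1, 68.6]
orientation: [-0.001, -3.142, 0.0]
ft_force: [-0.5, 1.4, 3.5]
width: 32.1
grasp_force: 29.9
```

```bash
python3 -m creep '[{"translation":[0,0,0.5],"angular":[0,0,0],"jaw":0.1},{"translation":[0,0,1],"angular":[0,0,0],"jaw":0.1},{"translation":[0,0,1.5],"angular":[0,0,0],"jaw":0.1},{"translation":[0,0,1.5],"angular":[0,0,0],"jaw":0.1},{"translation":[0,0,1.5],"angular":[0,0,0],"jaw":0.1},{"translation":[0,0,1.5],"angular":[0,0,0],"jaw":0.1},{"translation":[0,0,1.5],"angular":[0,0,0],"jaw":0.1},{"translation":[0,0,1.5],"angular":[0,0,0],"jaw":0.1}]'
```

```text
t: 34.75
ee_pos: [540.0, 291.1, 67.2]
orientation: [0.001, 3.142, -0.0]
ft_force: [0.7, 2.0, 3.9]
width: 31.3
grasp_force: 29.9
```

```bash
python3 -m creep '[{"translation":[0,0,0.5],"angular":[0,0,0],"jaw":0.1},{"translation":[0,0,1],"angular":[0,0,0],"jaw":0.1},{"translation":[0,0,1.5],"angular":[0,0,0],"jaw":0.1},{"translation":[0,0,1.5],"angular":[0,0,0],"jaw":0.1},{"translation":[0,0,1.5],"angular":[0,0,0],"jaw":0.1},{"translation":[0,0,1.5],"angular":[0,0,0],"jaw":0.1},{"translation":[0,0,1.5],"angular":[0,0,0],"jaw":0.1},{"translation":[0,0,1.5],"angular":[0,0,0],"jaw":0.1}]'
```

```text
t: 35.75
ee_pos: [540.0, 291.1, 65.7]
orientation: [0.001, 3.142, -0.0]
ft_force: [-0.1, 1.3, 4.9]
width: 31.4
grasp_force: 29.9
```

```bash
python3 -m creep '[{"translation":[0,0,0.5],"angular":[0,0,0],"jaw":0.1},{"translation":[0,0,1],"angular":[0,0,0],"jaw":0.1},{"translation":[0,0,1.5],"angular":[0,0,0],"jaw":0.1},{"translation":[0,0,1.5],"angular":[0,0,0],"jaw":0.1},{"translation":[0,0,1.5],"angular":[0,0,0],"jaw":0.1},{"translation":[0,0,1.5],"angular":[0,0,0],"jaw":0.1},{"translation":[0,0,1.5],"angular":[0,0,0],"jaw":0.1},{"translation":[0,0,1.5],"angular":[0,0,0],"jaw":0.1}]'
```

```text
t: 36.75
ee_pos: [540.1, 291.2, 64.5]
orientation: [0.001, 3.141, 0.0]
ft_force: [0.0, 0.3, 8.1]
width: 31.4
grasp_force: 29.9
```

The force is rising (8.1 N) and the tool is lagging its command, so this is probably the stop. I'll go on in finer steps.

```bash
python3 -m creep '[{"translation":[0,0,0.3],"angular":[0,0,0],"jaw":0.1},{"translation":[0,0,0.5],"angular":[0,0,0],"jaw":0.1},{"translation":[0,0,0.5],"angular":[0,0,0],"jaw":0.1},{"translation":[0,0,0.5],"angular":[0,0,0],"jaw":0.1},{"translation":[0,0,0.5],"angular":[0,0,0],"jaw":0.1},{"translation":[0,0,0.5],"angular":[0,0,0],"jaw":0.1},{"translation":[0,0,0.5],"angular":[0,0,0],"jaw":0.1},{"translation":[0,0,0.5],"angular":[0,0,0],"jaw":0.1}]'
```

```text
t: 37.75
ee_pos: [540.2, 291.2, 64.5]
orientation: [0.001, 3.141, 0.0]
ft_force: [-1.5, -0.1, 11.4]
width: 31.5
grasp_force: 29.9
```

```bash
python3 -m creep '[{"translation":[0,0,0.2],"angular":[0,0,0],"jaw":0.1},{"translation":[0,0,0.4],"angular":[0,0,0],"jaw":0.1},{"translation":[0,0,0.4],"angular":[0,0,0],"jaw":0.1},{"translation":[0,0,0.4],"angular":[0,0,0],"jaw":0.1},{"translation":[0,0,0.4],"angular":[0,0,0],"jaw":0.1},{"translation":[0,0,0.4],"angular":[0,0,0],"jaw":0.1},{"translation":[0,0,0.4],"angular":[0,0,0],"jaw":0.1},{"translation":[0,0,0.4],"angular":[0,0,0],"jaw":0.1}]'
```

```text
t: 38.75
ee_pos: [540.3, 291.2, 64.5]
orientation: [0.001, 3.141, 0.0]
ft_force: [-2.9, -0.6, 14.2]
width: 31.1
grasp_force: 29.9
```

It is firmly seated: z is steady at 64.5 while the force rose to 14.2 N, about 10 N of it on the stop. I'll let go now.

```bash
python3 -m creep '[{"translation":[0,0,0],"angular":[0,0,0],"jaw":0.1},{"translation":[0,0,0],"angular":[0,0,0],"jaw":0.8},{"translation":[0,0,0],"angular":[0,0,0],"jaw":0.8},{"translation":[0,0,0],"angular":[0,0,0],"jaw":0.8},{"translation":[0,0,0],"angular":[0,0,0],"jaw":0.8},{"translation":[0,0,0],"angular":[0,0,0],"jaw":0.9},{"translation":[0,0,-40],"angular":[0,0,0],"jaw":0.9},{"translation":[0,0,-90],"angular":[0,0,0],"jaw":0.9}]'
```

```text
t: 39.75
ee_pos: [539.1, 290.6, 153.1]
orientation: [-0.001, -3.139, 0.002]
ft_force: [0.2, -0.0, -0.8]
width: 78.8
grasp_force: 0.0
```

```bash
python3 -m creep '[{"translation":[0,0,-30],"angular":[0,0,0],"jaw":0.9},{"translation":[0,0,-60],"angular":[0,0,0],"jaw":0.9},{"translation":[0,0,-60],"angular":[0,0,0],"jaw":0.9},{"translation":[0,0,-60],"angular":[0,0,0],"jaw":0.9},{"translation":[0,0,-60],"angular":[0,0,0],"jaw":0.9},{"translation":[0,0,-60],"angular":[0,0,0],"jaw":0.9},{"translation":[0,0,-60],"angular":[0,0,0],"jaw":0.9},{"translation":[0,0,-60],"angular":[0,0,0],"jaw":0.9}]'
python3 - <<'E'
from h import *
np.set_printoptions(precision=1,suppress=True)
for c in ('side','wrist'):
    snap(c); print(c,[(np.round(r['rect'],1),round(r['score'],2)) for r in ctrl.look_for(c,'spacer_1')])
    for P in ((540.3,290.9,102),(540.3,290.9,50),(592.8,135,155),(592.8,135,75)): print(proj(c,P))
E
```

```text
t: 40.75
ee_pos: [540.0, 291.1, 213.0]
orientation: [-0.001, -3.141, 0.0]
ft_force: [0.5, -0.6, -0.1]
width: 79.1
grasp_force: 0.0
side [(array([115. , 240.7, 138.2, 278.2]), 0.9), (array([171.2, 171.7, 186.4, 207.1]), 0.58)]
[124.7 248.7]
[130.6 267.4]
[175.3 177.1]
[180.1 206.6]
wrist [(array([ 91. , 218.1, 134.5, 244. ]), 0.93), (array([239.2, 165.3, 271.6, 208.5]), 0.81)]
[255.6 189.4]
[255.6 179.3]
[ 83.3 259.9]
[124.3 227.2]
```

```bash
python3 -c "
from workcell import ctrl
print(ctrl.close_job())"
```

```text
the job is handed in; nothing more can be done
None
```

The job is handed in: the spacer on pan_r was the heavier one and is now pressed onto the stop in the holder (about 10 N) and let go, and the lighter one was left standing on pan_l; the judge's result was not shown.

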